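Fit the stop board, free the sagging gate bolt and hold the gate ajar

TASK

The small sample gate on the bench needs its bent keeper straightened: first take the stop board out of its storage block and push it fully home in the slot of the gate's sill. Then lift the sagging bolt by its knob so that its hooked end clears the keeper's bent-up lip, draw it all the way back, and swing the self-closing gate open until it presses on the stop board. Finish while still holding the gate pressed there against the board, so that a colleague can get at the keeper, and do not disturb the other things on the bench.

Things in the scene. Friction and masses are not known exactly. Their poses are not given: they have to be found in the camera images.
- gate_frame: Fixed wooden frame: sill 30 mm high, from x = -160 to +30 mm and y = -160 to +140 mm; hinge post at its left (+y) end, top at 115 mm; latch post with the dark steel keeper at its right (-y) end, top of keeper at 132 mm. Origin on the bench, under the middle of the closed gate, which runs along the frame's y and opens towards the frame's -x (the robot's side).
- slot_mouth (a point): Centre of the mouth of the slot in the sill's top, 30 mm above the bench, at (-115, -30) mm in the gate frame; axes parallel to the frame's. The slot is 63 mm long along x, 11 mm wide along y and 22 mm deep, with a small chamfer; it does not go through.
- stop_board: Loose plywood board, 60 (x) x 8 (y, thickness) x 110 mm (z, height), 80 g; origin at the centre of its lower end, z up. At the start it stands upright in the storage block, lower end 10 mm above the bench, 85 mm of it standing out. Fully home in the sill slot its lower end is 22 mm below the slot's mouth and its top 118 mm above the bench. It fits either way round.
- storage_block: Fixed wooden block 110 (x) x 70 (y) x 35 mm high with one loose slot along its x, 67 x 15 mm and 25 mm deep, at its middle, in which the stop board stands. Origin at the centre of its underside.
- gate_hinge (a point): Point on the gate's vertical hinge axis, at (0, +110) mm in the gate frame, 150 mm above the bench.
- gate (a joint): Gate angle in rad, 0 closed, growing as its latch end swings towards the frame's -x (clockwise from above), at most 1.4. A spring closes it (0.14 N m at 0, 0.31 at 0.48). Gate 215 mm long from the hinge axis, 18 mm thick, 35 to 91 mm above the bench. With the board in its slot the gate meets the board's edge at about 0.48. A bolt end between the cheeks holds it shut within 0.03.
- bolt_draw (a joint): How far the bolt is drawn back towards the hinge along the gate, m: 0 shot, 0.045 fully back; slight friction (about 1 N). It is caught by the lip after about 9 mm unless lifted, and clears the keeper when drawn more than about 0.025.
- bolt_lift (a joint): How far the bolt is lifted in its tall worn guides, m: 0 hanging low, 0.014 at the top; it falls by its own weight (about 1.5 N). The hooked end hangs 8 mm below the lip's top, so it must be lifted at least 9 mm to pass.
- bolt_knob (a point): Middle of the round steel knob standing up from the bolt on top of the gate: 18 mm diameter, grip height 23 mm, above it a 23 mm rim that ends 19 mm above this point. Bolt shot and hanging: at (0, -30) mm in the gate frame, 154 mm above the bench. It moves with bolt and gate. Guide staples end 18 mm below it; take it from above, fingers on the gate's two sides.
- tape_measure: Tape measure, 37 x 80 x 64 mm, bystander.
- beech_block: Beech block, 68 x 105 x 62 mm, bystander.
- keeper_lip (a point): Top of the keeper's bent-up lip, 104 mm above the bench, at (0, -120) mm in the gate frame; the bolt's hooked end hangs behind it, on the far side from the gate's hinge. Beyond it two upright cheeks, 132 mm high, keep the bolt from leaving the keeper towards +x or -x.
- offcut_2: Wooden offcut, 45 x 75 x 22 mm, bystander.
Not all that is in view belongs to the job. Of the things shaped like the stop_board, the plywood one is meant.

How it is judged (in metres and radians):
On the way, in this order (a step that is already met when the one before it is completed fails the run):
1. the stop board is home in the sill slot while the gate is still bolted (z of stop_board in the frame of slot_mouth below -0.017 m and horizontal distance between stop_board and slot_mouth below 0.008 m and angle between stop_board's own z axis and vertical below 0.2 rad and angle between the x axis of stop_board and the x axis of slot_mouth, either way round below 0.15 rad and value of joint bolt_draw below 0.012 m and value of joint gate below 0.06 rad), for 0.2 s.
2. the bolt, lifted over the keeper's lip, is drawn back (value of joint bolt_draw above 0.036 m), for 0.1 s.
At the end, for the whole second after the job is handed in: Stop board in the sill slot (end 17 mm or more below the mouth, within 8 mm of its middle, upright within 0.2 rad, in line within 0.15 rad); gate at rest at 0.42 to 0.58 rad, pressing on the board with over 0.3 N; fingers on gate or bolt with over 0.5 N (z of stop_board in the frame of slot_mouth below -0.017 m and horizontal distance between stop_board and slot_mouth below 0.008 m and angle between stop_board's own z axis and vertical below 0.2 rad and angle between the x axis of stop_board and the x axis of slot_mouth, either way round below 0.15 rad and value of joint gate between 0.42 and 0.58 rad and velocity of joint gate between -0.05 and 0.05 rad/s and contact force between gate and stop_board above 0.3 N and contact force between the fingers and gate above 0.5 N); the arm keeps its last pose, push and grip.
It fails at once if a bystander is moved more than 30 mm (distance of any of tape_measure, offcut_2, beech_block from where it was at the start of the episode above 0.03 m).
It also fails if it takes over 61 s, if anything falls off the work surface, if the arm or the gripper's body presses on something with over 40 N, if the wrist force passes 120 N, or if a joint passes its speed limit or range.

ROBOT

A 6-joint arm with a two-finger parallel gripper is mounted at the origin on a cart in front of the work surface, level with it; the furniture and walls round the work are solid. World frame = base frame: x ahead of the robot, y to its left, z up, the work surface at z = 0. Lengths are in mm, angles in rad, forces in N, time in s.
With the tool pointing down it reaches from about 350 to 775 mm from the base axis. Payload 7.3 kg.
Tool frame: the origin (TCP) lies at the very end of the fingers, on their centre line; the grasp point (between the pads) lies 19 mm behind it; z points along the fingers, y is the line along which they close (so a half turn about z gives the same grasp; the last joint's range is limited). The gripper opens to 92 mm and grips with 3 to 60 N. Pads are 19 mm wide; open, the fingers measure 130 mm over their backs; the gripper's body (75 mm by 190 mm) begins 47 mm behind the grasp point.
Start: joints at [0.956, 0.342, 1.524, -0, 1.275, -0.146], TCP at [237.195, 468.388, 192.241] pointing down, gripper open.
Joint ranges: [-2.53, 2.53], [-0.77, 2.02], [0.04, 2.7], [-1, 4.14], [0.28, 2.66], [-3.11, 3.11]. Speed limits (rad/s): [2.57, 2.57, 3.14, 3.14, 3.14, 3.14].

INTERFACE

Orientations are given as [roll, pitch, yaw] about the fixed x, y, z axes, in that order (R = Rz(yaw) Ry(pitch) Rx(roll)).
In Python, from plant import get_obs, vision, workorder gives the robot as it stands.
- The arm moves only by the shell command python3 -m pendant 'ROWS' [OPENING]. ROWS is a JSON object of lists of equal length, an entry for each row: "dp": the shift along the tool's x, y, z in m, a list of three; "rotation": the turn, a rotation vector about the tool's x, y, z in rad, a list of three. A call has 1 to 8 rows; each row is the pose to reach, as a shift and turn from the pose commanded when the call began, along the tool's axes at that moment; what a row does not reach only later rows make up. A row lasts 1/8 s, in which the tool goes at most 62.5 mm and 10.7 degrees, less where a joint would pass 70% of its speed; a pose out of reach is approached as far as the arm can. A call with a gripper value outside its range is refused whole. OPENING is the finger opening in m, from 0 to 0.0918, set as the call begins (- or left out, the last holds). The fingers move at their own pace and stop on an object; the grip force is fixed at half the most. Time passes only in rows, so rows that repeat a pose let the fingers close. It gives the time, the measured TCP pose, the force, the opening and the grip force at its end, in the units of the state.
- get_obs(): the state, without advancing time (a new reading comes with each control period).
- vision.capture(name): name is "side" or "top"; returns a dict with "pixels" (400x640x3 uint8, red, green, blue), "vfov" (degrees; the focal length in pixels is half the picture's height over the tangent of half this angle, whatever the lens; pixels are square), "cx", "cy" (the principal point, pixels), "pose" (4x4, takes a point from camera to world coordinates). Camera axes: x right, y up, looking along -z (the intrinsics and any distortion apply to the point x, -y, -z); pixel columns grow to the right and rows downward; lengths in mm; the calibration is good to about 2 mm. A picture is of the moment at which its call begins. There is no depth.
- workorder.close_job(): hands the job in; it is judged then, once.
The state is a dict: "time": time; "joint_positions": joint angles; "dq": joint speeds; "tau": joint torques, N m; "tool_pos": TCP position; "tcp_rot": TCP orientation; "contact_force": force on the tool from outside, world axes, zero at the start; "moment": the same for the moment, N m; "grip_width": finger opening in mm; "finger_force": force on a finger pad.
Only numpy, scipy, OpenCV 4.12 (cv2) and the standard library are available. Lean on these libraries where they do the work, as an engineer would, in place of code of your own. Each camera call takes 0.05 s, during which the arm holds its last target. There are 200 camera calls.

## Working session

There is one attempt and no reset: what is moved stays moved. The work goes in short steps, Python scripts to look and compute and a shell command to move; the robot and the scene stay as the last step left them, time stands still between calls to the robot, and variables do not carry over. Pictures are saved under pics/ and viewed, at most 10 in all, crops included, and the job is handed in when it is done.

```bash
ls; mkdir -p pics; python3 - <<'E'
from plant import get_obs, vision
import cv2, json
o=get_obs(); print(o)
for n in ("top","side"):
    c=vision.capture(n); cv2.imwrite(f"pics/{n}0.png",c["pixels"][:,:,::-1])
    print(n,{k:(v if k!="pixels" else 0) for k,v in c.items()})
E
```

```text
pics
{'time': 0.0, 'joint_positions': array([ 9.56001823e-01,  3.42732834e-01,  1.52505323e+00, -3.75493587e-05,
        1.27539620e+00, -1.45979407e-01]), 'dq': array([-0.00077012, -0.00069481,  0.0004679 ,  0.00120491,  0.00052703,
       -0.00188639]), 'tau': array([-8.49002863e-04, -4.31245351e+01, -2.44217974e+01,  7.17921113e-02,
        5.61052572e-02, -1.39271883e-04]), 'tool_pos': array([236.91268956, 467.96772086, 191.52712723]), 'tcp_rot': array([-3.14001472e+00, -1.95703843e-04,  2.67278836e+00]), 'contact_force': array([0.42737922, 0.96979708, 0.38629021]), 'moment': array([-0.00861019, -0.00638542, -0.00390089]), 'finger_force': 0.0, 'grip_width': 91.69124128204614}
top {'pixels': 0, 'vfov': 46.52383495990884, 'cx': 325.4577604075654, 'cy': 199.492354000307, 'pose': array([[-1.32935164e-02,  9.88310513e-01, -1.51873670e-01,
         3.04683169e+02],
       [-9.99867129e-01, -1.45717715e-02, -7.30663114e-03,
         6.17045564e+00],
       [-9.43428879e-03,  1.51756360e-01,  9.88372906e-01,
         1.64758912e+03],
       [ 0.00000000e+00,  0.00000000e+00,  0.00000000e+00,
         1.00000000e+00]])}
side {'pixels': 0, 'vfov': 50.22035536558824, 'cx': 316.73998029272536, 'cy': 200.96778339540293, 'pose': array([[-8.75953501e-01,  2.57659022e-01, -4.07820171e-01,
        -8.71271893e+01],
       [-4.81924873e-01, -5.04747675e-01,  7.16224966e-01,
         1.16646916e+03],
       [-2.13044586e-02,  8.23918450e-01,  5.66307785e-01,
         1.02912910e+03],
       [ 0.00000000e+00,  0.00000000e+00,  0.00000000e+00,
         1.00000000e+00]])}
```

View pics/top0.png

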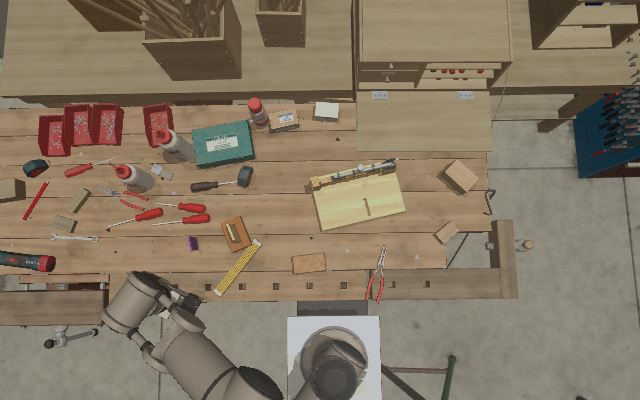

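View pics/side0.png

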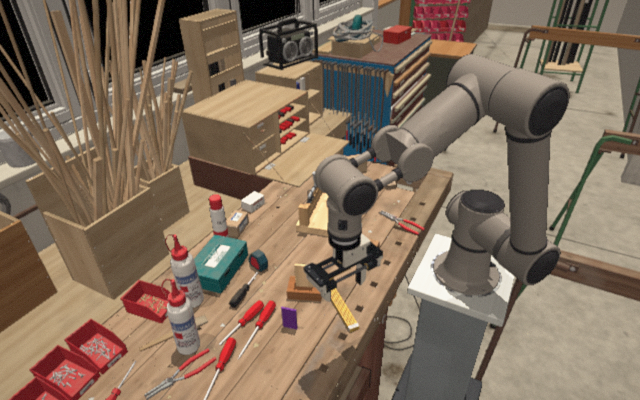

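The top view shows the gate frame around (358,195), and a brown block with an upright board around (236,234). A purple board-like item stands at (193,242). The side view shows the block at (303,285) and the purple board at (289,318), with the gate hidden behind the gripper. Next I'll enlarge both areas.

```bash
python3 - <<'E'
import cv2, numpy as np
a=cv2.imread("pics/top0.png"); b=cv2.imread("pics/side0.png")
z=lambda i,r,c,h,w,s:cv2.resize(i[r:r+h,c:c+w],None,fx=s,fy=s,interpolation=cv2.INTER_CUBIC)
A=z(a,150,305,90,120,6)[:, :720]   # 720x540 gate
cv2.imwrite("pics/gate.png",A)
B=z(a,210,180,60,100,4) #400x240
C=z(b,255,270,80,80,5) #400x400
o=np.zeros((400,800,3),np.uint8); o[:240,:400]=B; o[:,400:]=C
cv2.imwrite("pics/blk.png",o)
E
```

```text
(no output)
```

View pics/gate.png

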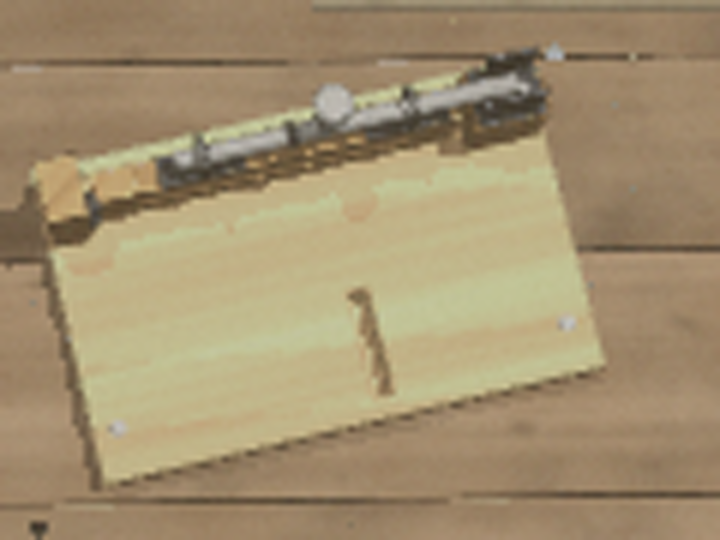

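View pics/blk.png

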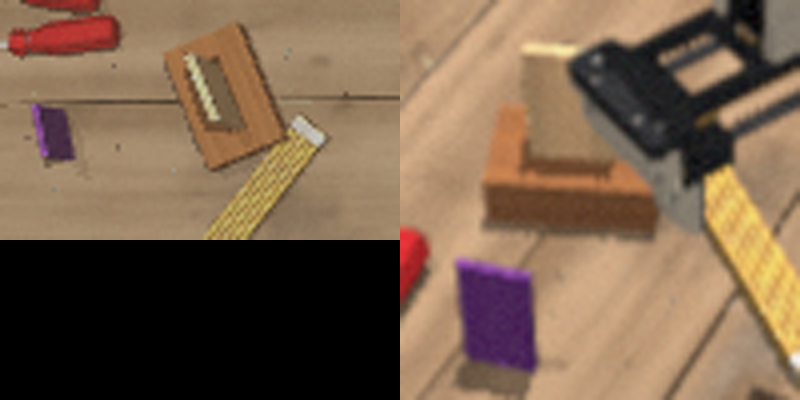

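Two things are shaped like the stop board. One is light plywood standing in the brown storage block (top view ~(230,232), side view ~(384,274)). The other is purple and stands free (top ~(193,242), side ~(369,318)). The one in the block is plywood-coloured, so that is the stop board.

In the gate crop, the sill front corners are at (103,485) and (603,365), the slot runs from (357,290) to (388,392), and the knob is at (333,103).

```bash
cat > h.py <<'E'
import numpy as np, cv2
from scipy.optimize import least_squares
from plant import get_obs, vision
def cam(n):
    c=vision.capture(n); f=200/np.tan(np.radians(c["vfov"]/2)); return c,f
def proj(c,P):
    P=np.atleast_2d(P); T=c["pose"]; q=(P-T[:3,3])@T[:3,:3]; f=200/np.tan(np.radians(c["vfov"]/2))
    return np.c_[c["cx"]+f*q[:,0]/-q[:,2], c["cy"]-f*q[:,1]/-q[:,2]]
def ray(c,uv,z):
    T=c["pose"]; f=200/np.tan(np.radians(c["vfov"]/2))
    d=T[:3,:3]@np.array([(uv[0]-c["cx"])/f,-(uv[1]-c["cy"])/f,-1]); o=T[:3,3]
    return o+d*(z-o[2])/d[2]
def fit(obs,x0):  # obs: list of (cam, uv, local xyz)
    def r(p):
        R=np.array([[np.cos(p[2]),-np.sin(p[2])],[np.sin(p[2]),np.cos(p[2])]])
        return np.concatenate([(proj(c,np.r_[R@l[:2]+p[:2],l[2]])[0]-uv) for c,uv,l in obs])
    s=least_squares(r,x0,loss='soft_l1'); return s.x, r(s.x).reshape(-1,2)
E
python3 - <<'E'
from h import *
np.set_printoptions(precision=2,suppress=True)
t,_=cam("top"); s,_=cam("side")
g=lambda u,v:np.array([305+(u+.5)/6-.5,150+(v+.5)/6-.5])
b=lambda u,v:np.array([180+(u+.5)/4-.5,210+(v+.5)/4-.5])
sd=lambda u,v:np.array([270+(u-400+.5)/5-.5,255+(v+.5)/5-.5])
for uv in [g(103,485),g(603,365),g(357,290),g(388,392)]: print(ray(t,uv,30))
L=lambda *a:np.array(a,float)
p,r=fit([(t,g(103,485),L(-160,140,30)),(t,g(603,365),L(-160,-160,30)),(t,g(358,288),L(-83.5,-30,30)),(t,g(388,394),L(-146.5,-30,30)),(t,g(333,103),L(0,-30,173)),(t,g(118,427),L(-130,125,30))][:5],[600,-130,-.2])
print("gate",p,"\n",r)
p,r=fit([(t,b(165,53),L(55,35,35)),(t,b(240,22),L(55,-35,35)),(t,b(287,138),L(-55,-35,35)),(t,b(212,170),L(-55,35,35))],[480,300,.4])
print("block",p,"\n",r)
e=[ray(t,b(188,54),120),ray(t,b(216,122),120)];print("board ends top",e,np.linalg.norm(e[0]-e[1]),(e[0]+e[1])/2, np.arctan2(*(e[0]-e[1])[[1,0]]))
print("side board top-left corner", ray(s,sd(524,50),120), "block lower-front edge", ray(s,sd(485,225),0), ray(s,sd(655,232),0))
o=get_obs();print(o["tool_pos"],proj(s,o["tool_pos"]),proj(t,o["tool_pos"]))
E
```

```text
[444.49  32.49  30.  ]
[ 510.46 -259.98   30.  ]
[ 556.85 -117.78   30.  ]
[ 496.42 -134.27   30.  ]
gate [631.27 -69.08   0.23] 
 [[ 0.28  0.14]
 [ 0.24 -0.2 ]
 [-0.38  0.4 ]
 [-0.89  0.02]
 [ 0.55 -0.33]]
block [437.57 330.09   0.39] 
 [[ 0.11  0.11]
 [-0.01 -0.04]
 [-0.03 -0.06]
 [-0.07 -0.01]]
board ends top [array([465.26, 344.93, 120.  ]), array([408.86, 320.83, 120.  ])] 61.33073925287078 [437.06 332.88 120.  ] 0.40383284953592546
side board top-left corner [461.56 352.88 120.  ] block lower-front edge [471.75 395.83   0.  ] [372.82 350.52   0.  ]
[237.05 468.15 191.81] [[343.9  298.88]] [[180.13 295.18]]
```

```bash
cat >> h.py <<'E'
from scipy.spatial.transform import Rotation as Ro
def goal(x,y,z,yaw):
    o=get_obs(); R=Ro.from_euler('xyz',o["tcp_rot"]); G=Ro.from_euler('xyz',[np.pi,0,yaw])
    print("dp m",np.round(R.inv().apply(np.array([x,y,z])-o["tool_pos"])/1000,4),"rot",np.round((R.inv()*G).as_rotvec(),3))
E
python3 -c "
from h import *
goal(437,332,190,.395+np.pi)"
```

```text
dp m [-0.2399 -0.0311  0.0018] rot [-0.001 -0.001 -0.864]
```

```bash
R='[-0.001,-0.001,-0.864]'; python3 -m pendant '{"dp":[[-0.06,-0.008,0],[-0.12,-0.016,0],[-0.18,-0.023,0],[-0.24,-0.031,0.002],[-0.24,-0.031,0.002],[-0.24,-0.031,0.002],[-0.24,-0.031,0.002],[-0.24,-0.031,0.002]],"rotation":[[0,0,-0.18],[0,0,-0.36],[0,0,-0.54],[0,0,-0.7],[0,0,-0.864],[0,0,-0.864],[0,0,-0.864],[0,0,-0.864]]}' 0.0918; python3 -c "
from h import *
goal(437,332,76,.395+np.pi)"
```

```text
time: 1.2
tool_pos: [436.4, 333.1, 190.4]
tcp_rot: [3.141, 0.0, -2.747]
contact_force: [-0.6, -0.2, 0.1]
grip_width: 91.7
finger_force: 0.0
dp m [-0.0002 -0.0013  0.1144] rot [ 0.  0. -0.]
```

```bash
python3 -m pendant '{"dp":[[0,-0.001,0.03],[0,-0.001,0.06],[0,-0.001,0.09],[0,-0.001,0.105],[0,-0.001,0.114],[0,-0.001,0.114]],"rotation":[[0,0,0],[0,0,0],[0,0,0],[0,0,0],[0,0,0],[0,0,0]]}'; python3 -m pendant '{"dp":[[0,0,0],[0,0,0],[0,0,0],[0,0,0],[0,0,0],[0,0,0],[0,0,0],[0,0,0]],"rotation":[[0,0,0],[0,0,0],[0,0,0],[0,0,0],[0,0,0],[0,0,0],[0,0,0],[0,0,0]]}' 0.0
```

```text
time: 1.95
tool_pos: [437.7, 331.6, 76.4]
tcp_rot: [3.142, 0.0, -2.746]
contact_force: [-0.0, -0.7, 0.7]
grip_width: 91.8
finger_force: 0.0
time: 2.95
tool_pos: [437.7, 331.4, 76.2]
tcp_rot: [3.142, 0.0, -2.746]
contact_force: [0.5, 0.2, -0.4]
grip_width: 16.5
finger_force: 0.0
```

```bash
python3 -m pendant '{"dp":[[0,0,0],[0,0,0],[0,0,0],[0,0,0]],"rotation":[[0,0,0],[0,0,0],[0,0,0],[0,0,0]]}' 0.0; python3 -m pendant '{"dp":[[0,0,-0.03],[0,0,-0.06],[0,0,-0.09],[0,0,-0.13],[0,0,-0.13]],"rotation":[[0,0,0],[0,0,0],[0,0,0],[0,0,0],[0,0,0]]}'; python3 -c "
from h import *
goal(526.5,-125.5,206,.23+np.pi)"
```

```text
time: 3.45
tool_pos: [437.7, 331.4, 76.2]
tcp_rot: [3.142, 0.0, -2.746]
contact_force: [0.4, -0.2, -0.0]
grip_width: 7.6
finger_force: 29.9
time: 4.08
tool_pos: [439.2, 332.2, 209.4]
tcp_rot: [3.141, 0.006, -2.746]
contact_force: [-0.5, -0.7, -2.2]
grip_width: 7.6
finger_force: 29.9
dp m [ 0.0957 -0.456   0.0024] rot [0.001 0.006 0.165]
```

```bash
python3 -m pendant '{"dp":[[0.012,-0.057,0],[0.024,-0.114,0],[0.036,-0.171,0],[0.048,-0.228,0],[0.06,-0.285,0],[0.072,-0.342,0],[0.084,-0.4,0],[0.096,-0.456,0.002]],"rotation":[[0,0,0.02],[0,0,0.04],[0,0,0.06],[0,0,0.08],[0,0,0.1],[0,0,0.12],[0,0,0.14],[0,0.002,0.165]]}'; python3 -m pendant '{"dp":[[0,0,0.03],[0,0,0.06],[0,0,0.08],[0,0,0.08]],"rotation":[[0,0,0],[0,0,0],[0,0,0],[0,0,0]]}';  python3 -c "
from h import *
goal(526.5,-125.5,116,.23+np.pi)
for n in ('top','side'):
  c,_=cam(n); cv2.imwrite(f'pics/{n}1.png',c['pixels'][:,:,::-1]); print(n,proj(c,[[526.5,-125.5,30],get_obs()['tool_pos']]))
"
```

```text
time: 5.08
tool_pos: [524.2, -128.3, 203.1]
tcp_rot: [3.141, -0.003, -2.912]
contact_force: [-0.2, 1.1, -0.7]
grip_width: 7.5
finger_force: 29.9
time: 5.58
tool_pos: [522.7, -125.9, 121.8]
tcp_rot: [3.139, -0.006, -2.911]
contact_force: [-1.0, -0.1, -1.0]
grip_width: 7.6
finger_force: 29.9
dp m [-0.0038 -0.0005  0.0057] rot [ 0.003 -0.006  0.   ]
top [[366.51128396 206.432329  ]
 [368.94380989 203.38419676]]
side [[342.81709914 204.14771551]
 [343.70034461 184.63362642]]
```

```bash
python3 - <<'E'
import cv2, numpy as np
a=cv2.imread("pics/top1.png"); b=cv2.imread("pics/side1.png")
A=a[160:260,325:405]; B=b[155:255,305:385]
cv2.imwrite("pics/c1.png",np.hstack([cv2.resize(i,None,fx=5,fy=5,interpolation=cv2.INTER_CUBIC) for i in (A,B)]))
E
```

```text
(no output)
```

View pics/c1.png

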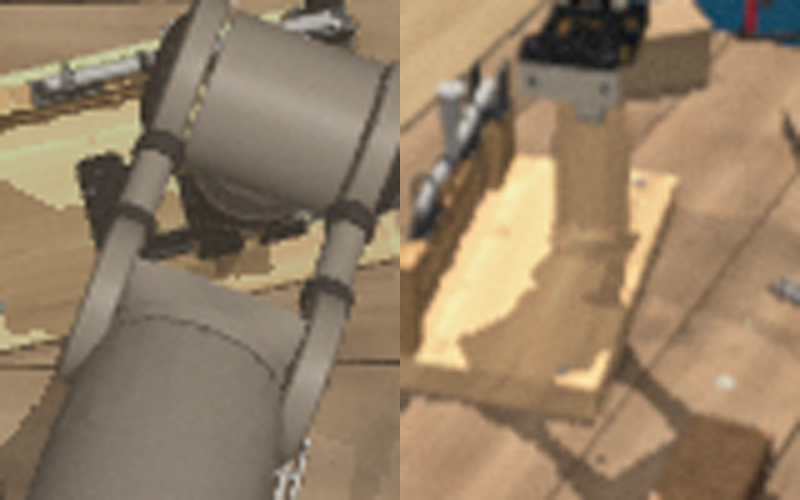

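```bash
python3 - <<'E'
from h import *
np.set_printoptions(precision=1,suppress=True)
c,_=cam("side"); o=get_obs(); x,y,z=o["tool_pos"]; print(x,y,z)
w=.23; X=np.array([np.cos(w),np.sin(w),0]);Y=np.array([-np.sin(w),np.cos(w),0]);Z=np.array([0,0,1])
for k in (z-66+20,z-66):
  for sx in (30,-30):
    for sy in (4,-4):
      p=proj(c,o["tool_pos"]*[1,1,0]+sx*X+sy*Y+k*Z)[0]; print(k,sx,sy,(p-[305,155]+.5)*5-.5+[400,0])
p0=proj(c,[526.5,-125.5,60])[0]; print("px per mm x",proj(c,np.array([526.5,-125.5,60])+10*X)[0]-p0)
# zoomed crop with contrast
im=c["pixels"][165:235,320:370,::-1]; im=cv2.resize(im,None,fx=8,fy=8,interpolation=cv2.INTER_CUBIC)
im=cv2.createCLAHE(4).apply(cv2.cvtColor(im,cv2.COLOR_BGR2GRAY)); 
cv2.imwrite("pics/c2.png",im)
g=c["pixels"].astype(int)
for r in (185,190,195): print(r,[ (cc,g[r,cc].sum()) for cc in range(330,356)])
E
```

```text
524.8766709979104 -126.56842514485564 124.76815164046798
78.76815164046798 30 4 [556.8 195.6]
78.76815164046798 30 -4 [559.1 190.3]
78.76815164046798 -30 4 [629.9 205.5]
78.76815164046798 -30 -4 [632.  200.1]
58.76815164046798 30 4 [556.7 216.1]
58.76815164046798 30 -4 [559.  210.8]
58.76815164046798 -30 4 [629.3 226.1]
58.76815164046798 -30 -4 [631.4 220.7]
px per mm x [-2.4 -0.3]
185 [(330, np.int64(460)), (331, np.int64(446)), (332, np.int64(447)), (333, np.int64(443)), (334, np.int64(442)), (335, np.int64(405)), (336, np.int64(349)), (337, np.int64(344)), (338, np.int64(366)), (339, np.int64(382)), (340, np.int64(351)), (341, np.int64(374)), (342, np.int64(371)), (343, np.int64(384)), (344, np.int64(366)), (345, np.int64(384)), (346, np.int64(348)), (347, np.int64(348)), (348, np.int64(347)), (349, np.int64(335)), (350, np.int64(334)), (351, np.int64(383)), (352, np.int64(456)), (353, np.int64(490)), (354, np.int64(476)), (355, np.int64(470))]
190 [(330, np.int64(643)), (331, np.int64(649)), (332, np.int64(643)), (333, np.int64(633)), (334, np.int64(628)), (335, np.int64(592)), (
[... 315 characters left out ...]
.int64(407)), (351, np.int64(610)), (352, np.int64(597)), (353, np.int64(564)), (354, np.int64(565)), (355, np.int64(568))]
195 [(330, np.int64(632)), (331, np.int64(628)), (332, np.int64(628)), (333, np.int64(638)), (334, np.int64(639)), (335, np.int64(590)), (336, np.int64(431)), (337, np.int64(349)), (338, np.int64(359)), (339, np.int64(365)), (340, np.int64(379)), (341, np.int64(369)), (342, np.int64(372)), (343, np.int64(375)), (344, np.int64(366)), (345, np.int64(357)), (346, np.int64(337)), (347, np.int64(343)), (348, np.int64(323)), (349, np.int64(337)), (350, np.int64(423)), (351, np.int64(537)), (352, np.int64(566)), (353, np.int64(593)), (354, np.int64(595)), (355, np.int64(598))]
```

View pics/c2.png

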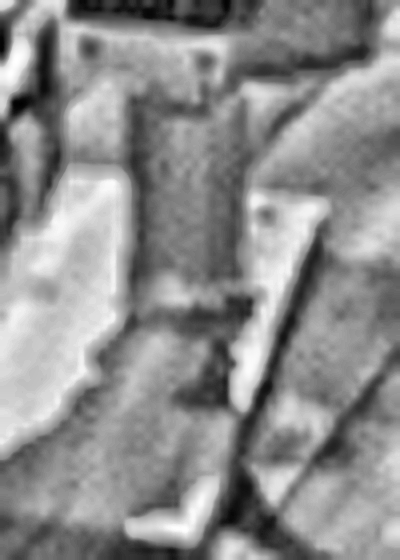

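The board is held between the pads. In the side crop its edges are at columns ≈335.6 and 350.3, about 0–2 mm towards +x' of the TCP. Before lowering it I'll measure the slot edges more finely from the first top image.

```bash
python3 - <<'E'
from h import *
from scipy.ndimage import map_coordinates as mc
np.set_printoptions(precision=0,suppress=True,linewidth=200)
c,_=cam("top"); im=cv2.imread("pics/top0.png").sum(2).astype(float)
w=.23; X=np.array([np.cos(w),np.sin(w),0]);Y=np.array([-np.sin(w),np.cos(w),0])
C=np.array([526.5,-125.5,30])
def prof(P): q=proj(c,P); return mc(im,[q[:,1],q[:,0]],order=1)
t=np.arange(-16,17,2)
print("across y'",t); print(np.mean([prof(C+a*X+np.outer(t,Y)) for a in range(-20,21,4)],0))
for a in (-24,-12,0,12,24): print(a,prof(C+a*X+np.outer(t,Y)))
t=np.arange(-46,47,2)
print("along x'"); print(np.c_[t,np.mean([prof(C+b*Y+np.outer(t,X)) for b in (-2,-1,0,1,2)],0)].T)
# sill edges
G=np.array([631.3,-69.1,30]);t=np.arange(-16,17,2)
for n,p,d in (("front",G-160*X,-X),("left",G-60*X+140*Y,Y),("right",G-80*X-160*Y,-Y)):
    s=Y if n=="front" else X
    print(n,t,"\n",np.mean([prof(p+a*s+np.outer(t,d)) for a in range(-40,41,8)],0))
o=get_obs(); print(o["tool_pos"],o["dq"])
E
```

```text
across y' [-16 -14 -12 -10  -8  -6  -4  -2   0   2   4   6   8  10  12  14  16]
[525. 524. 524. 522. 505. 444. 369. 347. 372. 407. 462. 495. 504. 516. 522. 523. 523.]
-24 [504. 505. 507. 509. 488. 456. 370. 323. 366. 424. 495. 503. 494. 501. 506. 504. 504.]
-12 [507. 506. 504. 503. 481. 441. 366. 315. 354. 400. 468. 499. 491. 494. 503. 504. 503.]
0 [531. 529. 527. 528. 502. 445. 384. 338. 351. 372. 443. 495. 497. 504. 514. 517. 517.]
12 [545. 544. 543. 544. 523. 442. 379. 348. 355. 374. 439. 510. 523. 536. 539. 540. 540.]
24 [526. 526. 526. 525. 518. 433. 366. 353. 351. 359. 420. 486. 507. 520. 524. 528. 524.]
along x'
[[-46. -44. -42. -40. -38. -36. -34. -32. -30. -28. -26. -24. -22. -20. -18. -16. -14. -12. -10.  -8.  -6.  -4.  -2.   0.   2.   4.   6.   8.  10.  12.  14.  16.  18.  20.  22.  24.  26.  28.  30.
   32.  34.  36.  38.  40.  42.  44.  46.]
 [373. 436. 496. 505. 511. 513. 480. 401. 357. 344. 349. 369. 390. 393. 376. 362. 355. 355. 363. 384. 402. 389. 359. 352. 353. 359. 365. 369. 364. 357. 368. 387. 399. 412. 392. 353. 330. 326. 356.
  419. 498. 518. 518. 514. 509. 510. 512.]]
front [-16 -14 -12 -10  -8  -6  -4  -2   0   2   4   6   8  10  12  14  16] 
 [496. 499. 508. 516. 513. 508. 502. 473. 390. 323. 338. 365. 371. 385. 398. 401. 399.]
left [-16 -14 -12 -10  -8  -6  -4  -2   0   2   4   6   8  10  12  14  16] 
 [510. 511. 511. 511. 512. 514. 512. 476. 392. 318. 293. 312. 356. 380. 384. 385. 388.]
right [-16 -14 -12 -10  -8  -6  -4  -2   0   2   4   6   8  10  12  14  16] 
 [521. 522. 523. 523. 523. 523. 521. 510. 469. 414. 392. 390. 389. 385. 381. 378. 375.]
[ 525. -127.  125.] [ 0. -0. -0. -0.  0.  0.]
```

Slot centre is about (526.4, -124.8). I'll aim the TCP at (525.4, -125.0) to allow for the board's offset in the hand.

```bash
python3 -c "
from h import *
goal(525.4,-125.0,101,.23+np.pi)"
```

```text
dp m [-0.0008  0.0015  0.024 ] rot [-0.001 -0.001  0.   ]
```

```bash
Z='[[0,0,0],[0,0,0],[0,0,0],[0,0,0]]'; python3 -m pendant '{"dp":[[-0.0008,0.0015,0.012],[-0.0008,0.0015,0.024],[-0.0008,0.0015,0.024],[-0.0008,0.0015,0.024]],"rotation":[[-0.001,-0.001,0],[-0.001,-0.001,0],[-0.001,-0.001,0],[-0.001,-0.001,0]]}';  python3 -m pendant '{"dp":[[0,0,0.002],[0,0,0.004],[0,0,0.006],[0,0,0.008],[0,0,0.010],[0,0,0.010]],"rotation":[[0,0,0],[0,0,0],[0,0,0],[0,0,0],[0,0,0],[0,0,0]]}'; python3 -c "
from h import *
goal(525.4,-125.0,101,.23+np.pi)"
```

```text
time: 6.28
tool_pos: [524.9, -124.9, 100.1]
tcp_rot: [3.141, -0.001, -2.911]
contact_force: [0.0, 0.8, -0.6]
grip_width: 7.8
finger_force: 29.9
time: 7.02
tool_pos: [524.7, -124.8, 90.0]
tcp_rot: [3.14, -0.001, -2.911]
contact_force: [-0.5, 0.0, -0.4]
grip_width: 7.5
finger_force: 29.9
dp m [-0.0006 -0.0003 -0.011 ] rot [ 0.001 -0.001  0.   ]
```

At z=90 there is no contact force, so the board's lower end is already about 6 mm into the slot. I'll keep lowering.

```bash
python3 -m pendant '{"dp":[[0,0,0.002],[0,0,0.004],[0,0,0.006],[0,0,0.008],[0,0,0.010],[0,0,0.012],[0,0,0.013],[0,0,0.013]],"rotation":[[0,0,0],[0,0,0],[0,0,0],[0,0,0],[0,0,0],[0,0,0],[0,0,0],[0,0,0]]}'; python3 -m pendant '{"dp":[[0,0,0.001],[0,0,0.002],[0,0,0.003],[0,0,0.003]],"rotation":[[0,0,0],[0,0,0],[0,0,0],[0,0,0]]}'
```

```text
time: 8.02
tool_pos: [524.8, -124.8, 77.1]
tcp_rot: [3.141, -0.001, -2.911]
contact_force: [0.3, -0.3, -0.8]
grip_width: 7.8
finger_force: 29.9
time: 8.52
tool_pos: [524.9, -124.9, 74.2]
tcp_rot: [3.141, -0.001, -2.911]
contact_force: [-1.0, 0.4, -0.5]
grip_width: 7.6
finger_force: 29.9
```

```bash
python3 -m pendant '{"dp":[[0,0,0.0005],[0,0,0.001],[0,0,0.0015],[0,0,0.002]],"rotation":[[0,0,0],[0,0,0],[0,0,0],[0,0,0]]}'
```

```text
time: 9.02
tool_pos: [525.7, -125.5, 74.1]
tcp_rot: [-3.14, 0.001, -2.911]
contact_force: [-3.4, -0.7, 15.1]
grip_width: 7.6
finger_force: 30.1
```

Bottomed at z=74 with 15 N, so the board is home. Next I release it, go up, and head for the knob.

```bash
python3 -m pendant '{"dp":[[0,0,-0.001],[0,0,-0.001],[0,0,-0.001],[0,0,-0.001]],"rotation":[[0,0,0],[0,0,0],[0,0,0],[0,0,0]]}' 0.06; python3 -m pendant '{"dp":[[0,0,-0.03],[0,0,-0.07],[0,0,-0.12],[0,0,-0.146],[0,0,-0.146]],"rotation":[[0,0,0],[0,0,0],[0,0,0],[0,0,0],[0,0,0]]}' 0.06; python3 -c "
from h import *
c,_=cam('top'); print(ray(c,[305+333.5/6-.5,150+103.5/6-.5],173))
goal(638,-98.5,220,.23+np.pi/2)"
```

```text
time: 9.52
tool_pos: [524.7, -124.8, 72.9]
tcp_rot: [3.14, -0.001, -2.911]
contact_force: [-0.1, 0.4, 0.8]
grip_width: 43.0
finger_force: 0.0
time: 10.15
tool_pos: [526.1, -125.3, 221.1]
tcp_rot: [-3.14, 0.003, -2.911]
contact_force: [-0.2, 0.3, -0.1]
grip_width: 60.4
finger_force: 0.0
[636.91672809 -96.51665445 173.        ]
dp m [-0.1159 -0.     -0.0007] rot [ 0.    -0.     1.571]
```

```bash
python3 -m pendant '{"dp":[[-0.015,0,0],[-0.03,0,0],[-0.045,0,0],[-0.06,0,0],[-0.075,0,0],[-0.09,0,0],[-0.105,0,0],[-0.116,0,0]],"rotation":[[0,0,0.18],[0,0,0.36],[0,0,0.54],[0,0,0.72],[0,0,0.9],[0,0,1.08],[0,0,1.26],[0,0,1.44]]}' 0.06;python3 -m pendant '{"dp":[[0,0,0],[0,0,0],[0,0,0]],"rotation":[[0,0,0.131],[0,0,0.131],[0,0,0.131]]}'; python3 -c "
from h import *
goal(637.5,-97.5,140,.23+np.pi/2)
t,_=cam('top'); s,_=cam('side')
cv2.imwrite('pics/c3.png',np.hstack([cv2.resize(i[:,:,::-1],None,fx=4,fy=4,interpolation=cv2.INTER_CUBIC) for i in (t['pixels'][140:260,310:410],s['pixels'][110:230,300:400])]))
"
```

```text
time: 11.2
tool_pos: [637.7, -98.1, 216.4]
tcp_rot: [-3.138, -0.003, 1.926]
contact_force: [-0.4, -0.2, 0.0]
grip_width: 59.6
finger_force: 0.0
time: 11.58
tool_pos: [637.5, -98.4, 218.0]
tcp_rot: [-3.139, -0.002, 1.803]
contact_force: [-0.3, 0.3, -0.7]
grip_width: 60.0
finger_force: 0.0
dp m [0.0007 0.0004 0.078 ] rot [-0.003 -0.002  0.002]
```

View pics/c3.png

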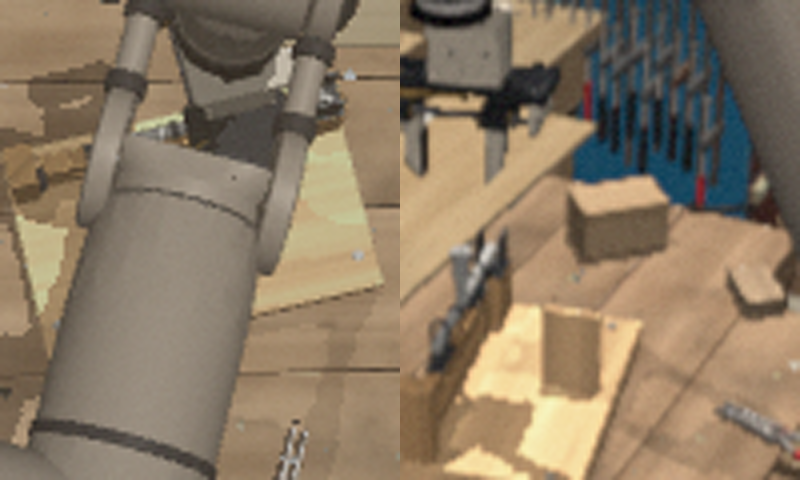

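The side crop shows the board upright in the sill slot ((543–603, 310–395)). The open fingers straddle the knob's axis (fingers at x≈415 and 495, knob at 462). Next I descend and grip.

```bash
python3 -m pendant '{"dp":[[0.001,0,0.03],[0.001,0,0.055],[0.001,0,0.07],[0.001,0,0.078],[0.001,0,0.078]],"rotation":[[0,0,0],[0,0,0],[0,0,0],[0,0,0],[0,0,0]]}'; python3 -m pendant '{"dp":[[0,0,0],[0,0,0],[0,0,0],[0,0,0],[0,0,0],[0,0,0],[0,0,0],[0,0,0]],"rotation":[[0,0,0],[0,0,0],[0,0,0],[0,0,0],[0,0,0],[0,0,0],[0,0,0],[0,0,0]]}' 0.0
```

```text
time: 12.3
tool_pos: [637.7, -97.5, 141.1]
tcp_rot: [-3.141, -0.001, 1.801]
contact_force: [0.4, -0.1, -0.6]
grip_width: 59.9
finger_force: 0.0
time: 13.3
tool_pos: [637.7, -97.4, 141.1]
tcp_rot: [-3.141, -0.001, 1.801]
contact_force: [0.2, -0.0, 0.5]
grip_width: 0.7
finger_force: 0.0
```

The fingers closed on nothing. I'll recheck the knob's position with the side camera before moving.

```bash
python3 - <<'E'
from h import *
np.set_printoptions(precision=1,suppress=True)
s,_=cam("side"); t,_=cam("top")
uv=[300+60/4,110+247/4]
for z in (120,140,173): print(z,ray(s,uv,z))
print(ray(t,[360.1,166.8],173),ray(t,[360.1,166.8],140))
o=get_obs(); print(o["tool_pos"],proj(s,o["tool_pos"]),proj(s,[637,-97,173]),proj(s,[637,-97,154]))
im=s["pixels"][120:220,270:370,::-1]; cv2.imwrite("pics/c4.png",np.hstack([cv2.resize(i,None,fx=4,fy=4,interpolation=cv2.INTER_CUBIC) for i in (im,t["pixels"][120:220,310:410,::-1])]))
E
```

```text
120 [ 678.  -168.9  120. ]
140 [ 661.1 -139.5  140. ]
173 [633.3 -91.  173. ]
[636.8 -96.6 173. ] [644.2 -98.9 140. ]
[637.6 -97.4 141.1] [[315.  177.7]] [[314.9 170.8]] [[315. 175.]]
```

View pics/c4.png

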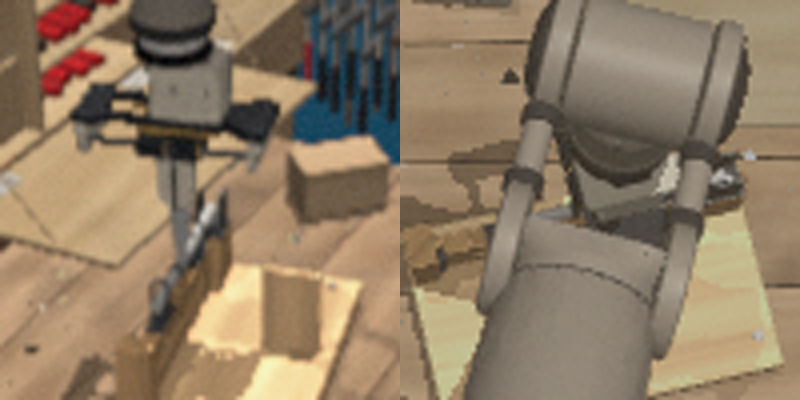

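```bash
cat > tip.py <<'E'
from h import *
import sys
s,_=cam("side"); np.save(sys.argv[1],s["pixels"]); o=get_obs(); print(o["tool_pos"],o["grip_width"],"pred tip px",proj(s,o["tool_pos"]))
if len(sys.argv)>2:
    d=np.abs(np.load(sys.argv[2]).astype(int)-s["pixels"]).sum(2)
    for r in range(135,190,1): 
        k=np.where(d[r,295:335]>60)[0]+295
        if len(k): print(r,k.min(),k.max(),len(k))
E
python3 tip.py a.npy
python3 -m pendant '{"dp":[[0,0,-0.02],[0,0,-0.04],[0,0,-0.06],[0,0,-0.06],[0,0,-0.06]],"rotation":[[0,0,0],[0,0,0],[0,0,0],[0,0,0],[0,0,0]]}' 0.0; python3 tip.py b.npy a.npy
```

```text
[637.65321111 -97.44777472 141.09322473] 0.6565918076573465 pred tip px [[315.0262207 177.6637201]]
time: 14.08
tool_pos: [637.3, -97.4, 200.1]
tcp_rot: [-3.14, -0.002, 1.801]
contact_force: [0.7, 0.3, 0.4]
grip_width: 0.4
finger_force: 0.0
[637.13385578 -97.34384437 199.86298347] 0.46001286025099525 pred tip px [[314.77529801 164.87036503]]
135 295 334 37
136 295 334 29
137 295 334 33
138 295 334 32
139 303 334 31
140 300 334 33
141 295 334 36
142 297 334 31
143 295 334 36
144 295 332 36
145 295 334 33
146 295 334 29
147 295 334 32
148 295 334 31
149 295 334 35
150 295 334 38
151 295 334 36
152 295 334 31
153 295 334 31
154 295 334 38
155 295 334 34
156 295 334 29
157 303 334 29
158 304 334 31
159 304 334 31
160 308 334 17
161 309 333 12
162 309 333 12
163 309 318 10
164 309 318 10
165 309 318 10
166 309 318 10
167 309 319 11
168 310 318 9
169 310 317 8
170 311 315 5
171 312 316 5
172 313 316 4
180 317 318 2
```

```bash
python3 -m pendant '{"dp":[[0,0,-0.02],[0,0,-0.04],[0,0,-0.04],[0,0,-0.04]],"rotation":[[0,0,0],[0,0,0],[0,0,0],[0,0,0]]}' 0.0; python3 tip.py c.npy b.npy | tail -22; python3 -c "
from plant import get_obs
print(get_obs()['joint_positions'])"
```

```text
time: 14.62
tool_pos: [637.2, -97.4, 239.6]
tcp_rot: [-3.139, -0.002, 1.801]
contact_force: [0.1, 0.4, -0.1]
grip_width: 0.6
finger_force: 0.0
141 295 334 34
142 295 334 30
143 303 334 32
144 303 334 32
145 303 334 31
146 308 334 13
147 308 334 7
148 308 333 9
149 308 333 11
150 308 318 11
151 308 318 11
152 309 318 10
153 309 318 10
154 309 318 10
155 309 318 10
156 309 316 8
157 311 315 5
158 312 314 3
159 313 313 1
171 313 313 1
172 312 317 6
173 312 317 6
[-2.70601999e-01  5.48865933e-01  1.06480138e+00  3.30897101e-04
  1.53179632e+00 -5.00614448e-01]
```

The side pictures put the real fingertips about 30 mm above the reported TCP, which means the tool length is off. I'll measure this exactly by touching the closed fingers gently onto the knob's top, known to be at z=173.

```bash
python3 -m pendant '{"dp":[[0,0,0.03],[0,0,0.06],[0,0,0.08],[0,0,0.093],[0,0,0.097],[0,0,0.097]],"rotation":[[0,0,0],[0,0,0],[0,0,0],[0,0,0],[0,0,0],[0,0,0]]}' 0.0; python3 -m pendant '{"dp":[[0,0,0.001],[0,0,0.002],[0,0,0.003],[0,0,0.004]],"rotation":[[0,0,0],[0,0,0],[0,0,0],[0,0,0]]}';python3 -m pendant '{"dp":[[0,0,0.001],[0,0,0.002],[0,0,0.002]],"rotation":[[0,0,0],[0,0,0],[0,0,0]]}'
```

```text
time: 15.42
tool_pos: [637.8, -97.5, 144.3]
tcp_rot: [-3.141, -0.001, 1.801]
contact_force: [-0.7, -0.2, -0.2]
grip_width: 0.4
finger_force: 0.0
time: 15.92
tool_pos: [637.7, -97.4, 140.1]
tcp_rot: [-3.141, -0.001, 1.801]
contact_force: [-0.3, 0.7, -0.7]
grip_width: 0.6
finger_force: 0.0
time: 16.3
tool_pos: [637.9, -97.5, 138.7]
tcp_rot: [-3.141, -0.0, 1.801]
contact_force: [-0.7, 1.5, 4.7]
grip_width: 0.3
finger_force: 2.1
```

Contact came at reported z≈139, so true z = reported + 34. I'll back off, open, and descend to reported 105.5 (true 139.5).

```bash
python3 -m pendant '{"dp":[[0,0,-0.015],[0,0,-0.02],[0,0,-0.02],[0,0,-0.02],[0,0,-0.02],[0,0,-0.02],[0,0,-0.02],[0,0,-0.02]],"rotation":[[0,0,0],[0,0,0],[0,0,0],[0,0,0],[0,0,0],[0,0,0],[0,0,0],[0,0,0]]}' 0.06; python3 -m pendant '{"dp":[[0,0,0.015],[0,0,0.03],[0,0,0.042],[0,0,0.048],[0,0,0.052],[0,0,0.052]],"rotation":[[0,0,0],[0,0,0],[0,0,0],[0,0,0],[0,0,0],[0,0,0]]}' 0.06; python3 -m pendant '{"dp":[[0,0,0],[0,0,0],[0,0,0],[0,0,0],[0,0,0],[0,0,0],[0,0,0],[0,0,0]],"rotation":[[0,0,0],[0,0,0],[0,0,0],[0,0,0],[0,0,0],[0,0,0],[0,0,0],[0,0,0]]}' 0.0
```

```text
time: 17.3
tool_pos: [637.7, -97.4, 158.0]
tcp_rot: [-3.141, -0.001, 1.801]
contact_force: [0.0, 0.4, -0.7]
grip_width: 60.0
finger_force: 0.0
time: 18.05
tool_pos: [637.6, -97.4, 106.0]
tcp_rot: [-3.141, -0.001, 1.801]
contact_force: [-0.3, -0.2, 0.3]
grip_width: 60.0
finger_force: 0.0
time: 19.05
tool_pos: [636.4, -97.8, 106.3]
tcp_rot: [-3.138, -0.001, 1.801]
contact_force: [-5.1, -2.5, 3.4]
grip_width: 20.6
finger_force: 30.0
```

Gripped at 20.6 mm. Next I lift 12 mm, easing the side load.

```bash
python3 -m pendant '{"dp":[[0,-0.001,-0.002],[0,-0.001,-0.004],[0,-0.001,-0.006],[0,-0.001,-0.008],[0,-0.001,-0.010],[0,-0.001,-0.012],[0,-0.001,-0.012]],"rotation":[[0,0,0],[0,0,0],[0,0,0],[0,0,0],[0,0,0],[0,0,0],[0,0,0]]}'; python3 tip.py d.npy c.npy >/dev/null; python3 -c "from plant import get_obs;o=get_obs();print(o['tool_pos'],o['contact_force'],o['grip_width'])"
```

```text
time: 19.92
tool_pos: [636.5, -97.7, 118.3]
tcp_rot: [-3.14, -0.001, 1.801]
contact_force: [-4.7, -1.4, -1.5]
grip_width: 20.9
finger_force: 30.0
[636.49517318 -97.65664976 118.18012328] [-5.61689863 -2.32047542 -1.6371092 ] 20.636669083134052
```

```bash
python3 -m pendant '{"dp":[[0.004,-0.001,0],[0.009,-0.001,0],[0.015,-0.001,0],[0.021,-0.001,0],[0.027,-0.001,0],[0.033,-0.001,0],[0.038,-0.001,0],[0.042,-0.001,0]],"rotation":[[0,0,0],[0,0,0],[0,0,0],[0,0,0],[0,0,0],[0,0,0],[0,0,0],[0,0,0]]}';python3 -m pendant '{"dp":[[0,0,0],[0,0,0]],"rotation":[[0,0,0],[0,0,0]]}'; python3 -c "
from h import *
o=get_obs(); w=.23; print('draw',(o['tool_pos'][:2]-[636.5,-97.7])@[-np.sin(w),np.cos(w)])"
```

```text
time: 20.98
tool_pos: [626.2, -56.6, 118.2]
tcp_rot: [-3.141, -0.001, 1.801]
contact_force: [-1.0, -1.6, -1.2]
grip_width: 20.7
finger_force: 30.0
time: 21.22
tool_pos: [626.2, -56.7, 118.1]
tcp_rot: [-3.141, -0.001, 1.801]
contact_force: [-0.6, 0.0, -1.3]
grip_width: 20.4
finger_force: 30.0
draw 42.25636559876608
```

Drawn 42 mm. Next the swing, as an arc of r≈97 mm about the hinge.

```bash
python3 -m pendant '{"dp":[[0.0001,-0.0048,0],[0.0005,-0.0097,0],[0.0011,-0.0145,0],[0.0019,-0.0193,0],[0.003,-0.024,0],[0.0043,-0.0287,0],[0.006,-0.0333,0],[0.0077,-0.0378,0]],"rotation":[[0,0,0.05],[0,0,0.1],[0,0,0.15],[0,0,0.2],[0,0,0.25],[0,0,0.3],[0,0,0.35],[0,0,0.4]]}'; python3 -c "
from h import *
o=get_obs(); v=o['tool_pos'][:2]-[606.2,38]; w=.23
a=np.array([np.cos(w),np.sin(w)])@v; b=np.array([-np.sin(w),np.cos(w)])@v; f=o['contact_force'][:2]
print('r',np.hypot(a,b),'theta',np.arctan2(-a,-b),'F xy frame',f@[np.cos(w),np.sin(w)],f@[-np.sin(w),np.cos(w)])"
```

```text
time: 22.22
tool_pos: [588.7, -58.2, 118.6]
tcp_rot: [3.14, -0.001, 1.399]
contact_force: [1.8, 0.9, -0.8]
grip_width: 20.4
finger_force: 30.0
r 97.82980274299189 theta 0.4099917651296963 F xy frame 1.9525773647454265 0.49425711183420706
```

```bash
cat > th.py <<'E'
from h import *
o=get_obs(); v=o['tool_pos'][:2]-[606.2,38]; w=.23
a=np.array([np.cos(w),np.sin(w)])@v; b=np.array([-np.sin(w),np.cos(w)])@v; f=o['contact_force'][:2]; y=o['tcp_rot'][2]
print('t',o['time'],'r',np.hypot(a,b),'theta',np.arctan2(-a,-b),'F tang, rad',f@[np.sin(y),-np.cos(y)],f@[np.cos(y),np.sin(y)],o['moment'],o['tcp_rot'])
E
python3 -m pendant '{"dp":[[0,-0.0020,0],[0,-0.0039,0],[0.0001,-0.0049,0],[0.0002,-0.006,0],[0.0002,-0.0068,0],[0.0002,-0.0068,0]],"rotation":[[0,0,0.02],[0,0,0.04],[0,0,0.05],[0,0,0.06],[0,0,0.07],[0,0,0.07]]}'; python3 th.py; python3 -m pendant '{"dp":[[0,-0.001,0],[0,-0.002,0],[0,-0.002,0]],"rotation":[[0,0,0.01],[0,0,0.02],[0,0,0.02]]}'; python3 th.py
```

```text
time: 22.98
tool_pos: [580.9, -56.8, 118.2]
tcp_rot: [-3.141, -0.0, 1.331]
contact_force: [3.5, 0.1, -1.5]
grip_width: 20.8
finger_force: 30.0
t 22.975 r 98.0675688732057 theta 0.4907556395877461 F tang, rad 3.3978349182739187 0.8890726193436469 [-0.07849719 -0.46133927  0.01428766] [-3.14052632e+00 -3.82536600e-04  1.33074987e+00]
time: 23.35
tool_pos: [579.1, -56.3, 118.3]
tcp_rot: [-3.141, -0.0, 1.311]
contact_force: [4.0, 0.1, -0.9]
grip_width: 20.5
finger_force: 30.0
t 23.35 r 98.15240211394236 theta 0.5095388720231572 F tang, rad 3.8228162533039334 1.0718389770902979 [-0.14470849 -0.64104722 -0.00829777] [-3.14097746e+00 -3.51419738e-04  1.31064897e+00]
```

```bash
python3 -m pendant '{"dp":[[0,-0.001,0],[0,-0.002,0],[0,-0.002,0]],"rotation":[[0,0,0.01],[0,0,0.02],[0,0,0.02]]}' >/dev/null; python3 th.py; python3 -m pendant '{"dp":[[0,-0.001,0],[0,-0.001,0]],"rotation":[[0,0,0.01],[0,0,0.01]]}'>/dev/null; python3 th.py
```

```text
t 23.725 r 98.21273357332137 theta 0.5202122536979601 F tang, rad 6.890980996636519 0.4460289197356784 [-0.22233033 -1.03201211  0.10776407] [ 3.13998989e+00 -3.96850080e-04  1.29041293e+00]
t 23.975 r 98.21325315230116 theta 0.5235899958915101 F tang, rad 8.670453335724115 0.7480058663507558 [-0.31390436 -1.26747017  0.12838657] [ 3.13846940e+00 -4.32507895e-04  1.28050807e+00]
```

The tangential force has jumped from about 4 to 8.7 N, so the gate is pressing on the board. I'll let it settle and look once.

```bash
python3 -m pendant '{"dp":[[0,-0.0003,0],[0,-0.0003,0],[0,-0.0003,0],[0,-0.0003,0],[0,-0.0003,0],[0,-0.0003,0]],"rotation":[[0,0,0],[0,0,0],[0,0,0],[0,0,0],[0,0,0],[0,0,0]]}'; python3 th.py; python3 - <<'E'
from h import *
s,_=cam("side"); t,_=cam("top")
cv2.imwrite("pics/c5.png",np.hstack([cv2.resize(i[:,:,::-1],None,fx=4,fy=4,interpolation=cv2.INTER_CUBIC) for i in (s["pixels"][130:250,290:390],t["pixels"][140:260,310:410])]))
E
```

```text
time: 24.72
tool_pos: [577.7, -56.0, 118.9]
tcp_rot: [3.138, -0.0, 1.281]
contact_force: [8.7, -1.3, -1.2]
grip_width: 20.3
finger_force: 30.0
t 24.725 r 98.25500744808606 theta 0.5243641028068465 F tang, rad 8.73238768313982 1.2554252034531392 [-0.4070707  -1.41662921  0.18269104] [ 3.13808448e+00 -4.07763913e-04  1.28057256e+00]
```

View pics/c5.png

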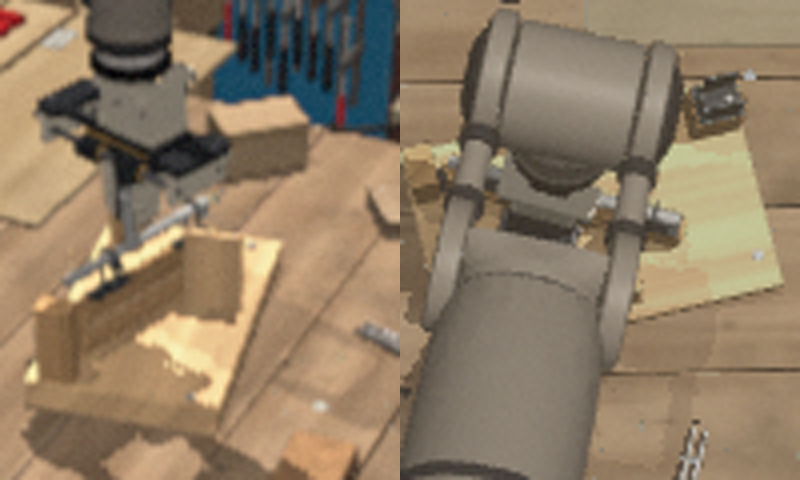

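In the picture the gate is open and lies against the board's edge (side crop ~(185,270)). The board stands upright in the slot (185–243, 235–320), and the fingers hold the knob. Handing in.

```bash
python3 -c "
from plant import workorder
print(workorder.close_job())"
```

```text
the job is handed in; nothing more can be done
None
```

The job is handed in: the stop board is home in the sill slot, the bolt was lifted over the lip and drawn back about 42 mm, and the gripper is still holding the gate against the board at about 0.5 rad with about 8.7 N; the verdict was not shown to me.

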